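# Shift the honey stirrer's drive into the green gear and start it

### The job

Push the gear lever through the H-gate until it is fully home at the end of the slot marked by the green disc, and only then press the white start button all the way down, and let it go. Do not pull the lever's knob up, and leave the jars, the bowl and the tools where they are. Finish clear of everything, with the lever still in the green slot.

Things in the scene. Friction and masses are not known exactly. Their poses are not given: they have to be found in the camera images.
- gearbox: Fixed green gearbox, 170 (x) x 150 (y) x 114 mm tall, motor on +x side. Origin: on the table under the gate's centre. x runs along the gate's slots, y across. The steel gate plate has a cross channel along y through its centre and three columns along x (six slots); the lever changes column only along the cross channel (x = 0). Lever pivot: 11 mm above the origin.
- knob_center (a point): Centre of the lever's black knob, a cylinder 24 mm across, 60 mm tall, 175 mm from the pivot (186 mm above the table when upright). In the gearbox frame: columns at y = +40, 0, -40 mm, cross channel x = 0, slot ends x = +-40 mm; slack +-5 mm. It starts inside the -x slot of the y = +40 column. Friction: it stays where left; 2 to 4 N move it.
- stem (a point): The point of the lever's 10 mm steel stem that lies in the gate plate, 111 mm above the table. In the gearbox frame it stands at y = +23.5, 0, -23.5 mm in the three columns and at x = +-23 mm at the slot ends.
- selector (a joint): Tilt of the lever along the slots, rad: 0 in the cross channel, about +0.23 at the +x slot ends, -0.23 at the -x ends.
- selector_side (a joint): Tilt of the lever across the slots, rad: about +0.23 in the +y column, 0 in the middle one, -0.23 in the -y column; slack 0.025.
- knob (a joint): How far the knob is pulled up along the stem, m: 0 is down, a spring holds it there with 6 N; at most 0.012.
- mark_green: Green disc, 17 mm across, on the gate plate beyond the end of the slot it marks: in the gearbox frame x = +50 or -50 mm, y = 0 (middle column) or -23.5 mm (the -y column). It may be at any of these four slots; red, yellow and blue discs mark the others. Origin at its centre, 114 mm above the table.
- start_top (a point): Centre of the top of the white start button, 32 mm across, on a grey station box fixed to the table to the right (-y) of the gearbox. Pressed straight down.
- start (a joint): Travel of the start button, m: 0 released, 0.006 fully down, takes 5 N; it springs back.
- jar_a_mid (a point): Middle of a honey jar with brass lid, 68 mm across, 92 mm tall, loose; right of the motor.
- jar_b_mid (a point): Middle of a like jar, left of the gearbox.
- jar_c_mid (a point): Middle of a like jar, left of the gearbox, further away.
- jar_lid_center (a point): Centre of a loose brass jar lid, 68 mm across, 12 mm thick.
- bowl_mid (a point): Middle of a white bowl, 120 mm across, 50 mm tall, loose.
- spatula_grip (a point): Handle of a loose spatula lying on the table at the right.
- brush_grip (a point): Handle of a loose brush lying on the table at the left.
Not all that is in view belongs to the job. Leave any blue or pink look-alike of the part that bears start_top alone.

How it is judged (in metres and radians):
On the way, in this order (a step that is already met when the one before it is completed fails the run):
1. the lever is fully home in the green slot (horizontal distance between stem and mark_green below 0.0305 m), for 0.2 s.
2. the start button is pressed all the way down (value of joint start above 0.0045 m), for 0.05 s.
At the end, for the whole second after the job is handed in: The lever's stem is within about 3 mm of the end of the slot with the green disc (30.5 mm from the disc's centre, seen from above), the knob is down (within 3 mm), and the start button has been pressed and is released (within 1.5 mm of its top) (horizontal distance between stem and mark_green below 0.0305 m and value of joint start below 0.0015 m and value of joint knob below 0.003 m); the robot touches nothing.
It fails at once if the knob is pulled up by more than 8 mm (value of joint knob above 0.008 m).
It fails at once if the start button is pressed (more than 3 mm) while the lever is not home in the green slot (value of joint start above 0.003 m and not (horizontal distance between stem and mark_green below 0.0305 m)).
It fails at once if a jar, the lid, the bowl or a tool is moved by more than 30 mm (distance of any of jar_a_mid, jar_b_mid, jar_c_mid, jar_lid_center, bowl_mid, spatula_grip, brush_grip from where it was at the start of the episode above 0.03 m).
It also fails if it takes over 58 s, if anything falls off the work surface, if the arm or the gripper's body presses on something with over 40 N, if the wrist force passes 120 N, or if a joint passes its speed limit or range.

### The arm

A 6-joint arm with a two-finger parallel gripper is mounted at the origin on the work surface. World frame = base frame: x ahead of the robot, y to its left, z up, the work surface at z = 0. Lengths are in m, angles in degrees, forces in N, time in s.
With the tool pointing down it reaches from about 0.35 to 0.875 m from the base axis. Payload 4.2 kg.
Tool frame: the origin (TCP) lies on the centre line of the jaws, within the pads' length; the fingertips stand 11 mm ahead of it and the grasp point (between the pads) lies 8 mm behind it; z points along the fingers, y is the line along which they close (so a half turn about z gives the same grasp; the last joint's range is limited). The gripper opens to 87 mm and grips with 3 to 60 N. Pads are 19 mm wide; open, the fingers measure 117 mm over their backs; the gripper's body (75 mm by 190 mm) begins 51 mm behind the grasp point.
Start: joints at [81.795, 22.042, 0.453, 0, -68.411, -14.817], TCP at [0.244, 0.575, 0.234] pointing down, gripper open.
Joint ranges: [-179.83, 179.83], [-69.29, 118.12], [-61.27, 80.66], [-181.25, 117.63], [-171.15, -9.14], [-177.46, 177.46]. Speed limits (degrees/s): [159.86, 159.86, 180, 180, 180, 180].

### API

Orientations are given as a 3x3 rotation matrix whose columns are the frame's x, y, z axes.
In Python, from station import r gives the robot as it stands.
- The arm moves only by the tool servo_tool, never from a script. Its argument "commands" is a list that holds one entry, the list of rows, each a list of 7 numbers: the closure, from 0 (fully open) to 1 (shut), then the shift along the tool's x, y, z in mm, then the turn, a rotation vector about the tool's x, y, z in rad. In form: [[[claw, x, y, z, ax, ay, az], ...]]. A call has exactly 5 rows; each row is the pose to reach, as a shift and turn from the pose commanded when the call began, along the tool's axes at that moment; what a row does not reach only later rows make up. A row lasts 1/10 s, in which the tool goes at most 50 mm and 8.59 degrees, less where a joint would pass 70% of its speed; a pose out of reach is approached as far as the arm can. A call with a gripper value outside its range is refused whole. The fingers move at their own pace and stop on an object; the grip force is fixed at half the most. Time passes only in rows, so rows that repeat a pose let the fingers close, or fill a call up. It gives the time, the measured TCP pose, the force, the opening and the grip force at its end, in the units of the state.
- r.sense(): the state, without advancing time (a new reading comes with each control period).
- r.capture(name): name is "side" or "top"; returns a dict with "pixels" (400x640x3 uint8, red, green, blue), "camera_matrix" (3x3 intrinsics, pixels), "R" (3x3) and "t" (3): a world point X has camera coordinates R X + t. Camera axes: x right, y down, z forward; pixel columns grow to the right and rows downward; lengths in m; the calibration is good to about 2 mm. A picture is of the moment at which its call begins. There is no depth.
- r.finish_job(): hands the job in; it is judged then, once.
The state is a dict: "time_s": time; "joints": joint angles; "joint_velocities": joint speeds; "effort": joint torques, N m; "tcp_pos": TCP position; "ee_rot": TCP orientation; "wrist_force": force on the tool from outside, world axes, zero at the start; "moment": the same for the moment, N m; "gripper_width": opening from 0.0 (shut) to 1.0 (fully open); "gripper_force": force on a finger pad.
Only numpy, scipy, OpenCV 4.12 (cv2) and the standard library are available. Lean on these libraries where they do the work, as an engineer would, in place of code of your own. Each camera call takes 0.05 s, during which the arm holds its last target. There are 200 camera calls.

## Working session

There is one attempt and no reset: what is moved stays moved. The work goes in short steps, Python scripts to look and compute and a tool call to move; the robot and the scene stay as the last step left them, time stands still between calls to the robot, and variables do not carry over. Pictures are saved under pics/ and viewed, at most 10 in all, crops included, and the job is handed in when it is done.

Besides the shell and the picture viewer there is one more tool, called after "Request:" by a JSON object that holds its "op" and its "data", one argument or row to a line. servo_tool: Moves the arm, as the interface text tells. Its arguments: {"type":"object","properties":{"commands":{"type":"array","items":{"type":"array","items":{"type":"array","items":{"type":"number"}}}}},"required":["commands"]}

```bash
mkdir -p pics; python3 - <<'E'
from station import r
import cv2,numpy as np,pickle
d={}
for n in("side","top"):
    c=r.capture(n);d[n]=c;cv2.imwrite(f"pics/{n}0.png",c["pixels"][:,:,::-1]);print(n,c["camera_matrix"],c["R"],c["t"])
pickle.dump(d,open("c0.pkl","wb"))
s=r.sense();print(s["tcp_pos"],s["ee_rot"],s["time_s"])
E
```

```text
side [[420.78333967   0.         319.07503257]
 [  0.         420.78333967 201.06236675]
 [  0.           0.           1.        ]] [[ 0.92274859  0.3852641   0.01032591]
 [ 0.26857003 -0.62357618 -0.73418178]
 [-0.27641488  0.68023843 -0.67887443]] [-0.45260296 -0.05140966  1.66992558]
top [[509.74905256   0.         326.36075996]
 [  0.         509.74905256 208.13334208]
 [  0.           0.           1.        ]] [[-0.01779659 -0.99983339  0.00405965]
 [-0.99135325  0.0171174  -0.13009892]
 [ 0.13000775 -0.00633986 -0.99149271]] [-0.00310422  0.50849057  1.48692885]
[0.24419678 0.57475825 0.2325609 ] [[ 9.20296496e-01 -3.91221051e-01 -6.69906850e-04]
 [-3.91221608e-01 -9.20294609e-01 -1.86693436e-03]
 [ 1.13872361e-04  1.98021519e-03 -9.99998033e-01]] 0.1
```

View pics/side0.png

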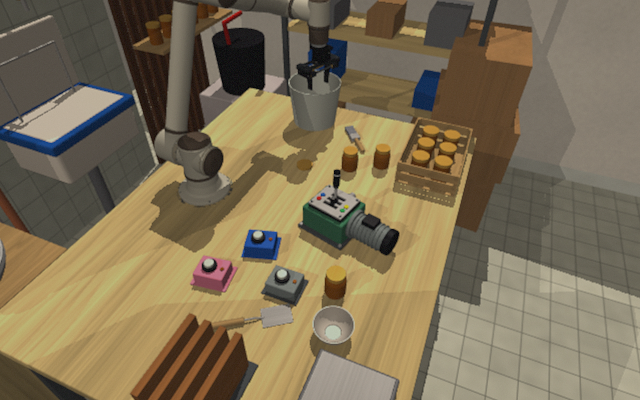

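View pics/top0.png

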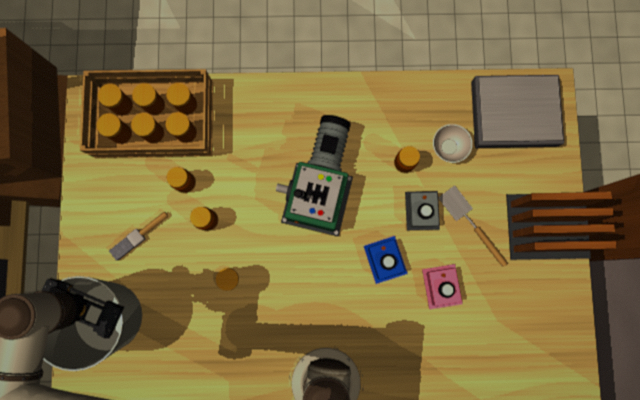

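The top view shows the gearbox at about (318,195), with red and blue discs near (316,211), the grey station's button at (426,211), and the gripper over a bucket at (90,310). Next I'll zoom in and measure.

```bash
cat > h.py <<'E'
import numpy as np,cv2,pickle
def ray(c,uv,z):
    K,R,t=c["camera_matrix"],c["R"],c["t"]
    d=R.T@np.linalg.solve(K,[uv[0],uv[1],1]);o=-R.T@t
    return (o+d*(z-o[2])/d[2])
def blobs(c,lo,hi,roi,amin=4):
    hsv=cv2.cvtColor(c["pixels"],cv2.COLOR_RGB2HSV);m=cv2.inRange(hsv,lo,hi)
    x0,y0,x1,y1=roi;k=np.zeros_like(m);k[y0:y1,x0:x1]=m[y0:y1,x0:x1]
    n,_,s,ce=cv2.connectedComponentsWithStats(k)
    return [(s[i,4],ce[i].round(1),s[i,:4].tolist()) for i in range(1,n) if s[i,4]>=amin]
E
python3 - <<'E'
from h import *
d=pickle.load(open("c0.pkl","rb"))
T=d["top"];S=d["side"]
a=cv2.resize(T["pixels"][145:245,270:360],None,fx=5,fy=5,interpolation=cv2.INTER_CUBIC)
b=cv2.resize(S["pixels"][160:260,295:375],None,fx=5,fy=5,interpolation=cv2.INTER_CUBIC)
im=np.hstack([a[:,:400],b[:,:400]]);im=np.hstack([a[:, :390],b]);cv2.imwrite("pics/crop.png",im[:,:,::-1])
for n,c,roi in(("top",T,(275,150,360,245)),("side",S,(300,165,370,250))):
  for nm,lo,hi in(("red",(0,140,100),(8,255,255)),("yel",(22,140,100),(34,255,255)),("grn",(40,100,60),(85,255,255)),("blu",(100,120,90),(130,255,255))):
    for bb in blobs(c,lo,hi,roi): print(n,nm,bb, ray(c,bb[1],.114).round(4))
for bb in blobs(T,(0,0,150),(179,60,255),(405,190,440,232)): print("btn",bb,ray(T,bb[1],.06).round(4))
for bb in blobs(S,(0,0,150),(179,60,255),(262,262,310,300)): print("btnS",bb,ray(S,bb[1],.06).round(4))
E
```

```text
top red (np.int32(25), array([320.1, 212.3]), [318, 210, 6, 6]) [0.4862 0.0064 0.114 ]
top yel (np.int32(33), array([280.1, 150.9]), [275, 150, 14, 4]) [0.6653 0.118  0.114 ]
top yel (np.int32(22), array([306.4, 152.8]), [301, 152, 11, 3]) [0.6585 0.0428 0.114 ]
top yel (np.int32(29), array([356.4, 161.3]), [353, 154, 7, 16]) [ 0.6312 -0.0997  0.114 ]
top yel (np.int32(26), array([281.5, 161.9]), [275, 161, 16, 3]) [0.6331 0.1142 0.114 ]
top yel (np.int32(107), array([283.9, 170.8]), [275, 168, 19, 7]) [0.6071 0.1075 0.114 ]
top yel (np.int32(8), array([357.2, 172.6]), [355, 171, 5, 4]) [ 0.5983 -0.1012  0.114 ]
top yel (np.int32(27), array([320.4, 176.3]), [318, 174, 6, 6]) [0.5894 0.0038 0.114 ]
top yel (np.int32(18), array([282.8, 177.7]), [275, 177, 16, 3]) [0.5872 0.1108 0.114 ]
top yel (np.int32(32), array([281.2, 181.3]), [275, 180, 14, 3]) [0.5769 0.1154 0.114 ]
top yel (np.int32(83), array([278.9, 206.7]), [275, 201, 10, 13]) [0.5042 0.1224 0.114 ]
top yel (np.int32(4), array([358. , 207.5]), [358, 206, 1, 4]) [ 0.498  -0.1009  0.114 ]
top yel (np.int32(5), array([355., 219.
[... 683 characters left out ...]
 (np.int32(23), array([312. , 210.2]), [310, 208, 5, 5]) [0.4926 0.0291 0.114 ]
side red (np.int32(10), array([318.5, 197.8]), [317, 197, 4, 3]) [0.483  0.0096 0.114 ]
side yel (np.int32(13), array([345.8, 206.2]), [344, 205, 5, 4]) [0.585  0.0072 0.114 ]
side grn (np.int32(702), array([326.4, 222. ]), [304, 202, 61, 41]) [ 0.5523 -0.0888  0.114 ]
side grn (np.int32(11), array([342., 210.]), [340, 209, 5, 3]) [ 0.5796 -0.0155  0.114 ]
side blu (np.int32(10), array([322.5, 194.2]), [321, 193, 4, 3]) [0.4887 0.0325 0.114 ]
btn (np.int32(68), array([426. , 210.1]), [422, 206, 9, 9]) [ 0.494  -0.3037  0.06  ]
btnS (np.int32(63), array([281.5, 273.1]), [277, 269, 10, 9]) [ 0.4889 -0.2972  0.06  ]
```

View pics/crop.png

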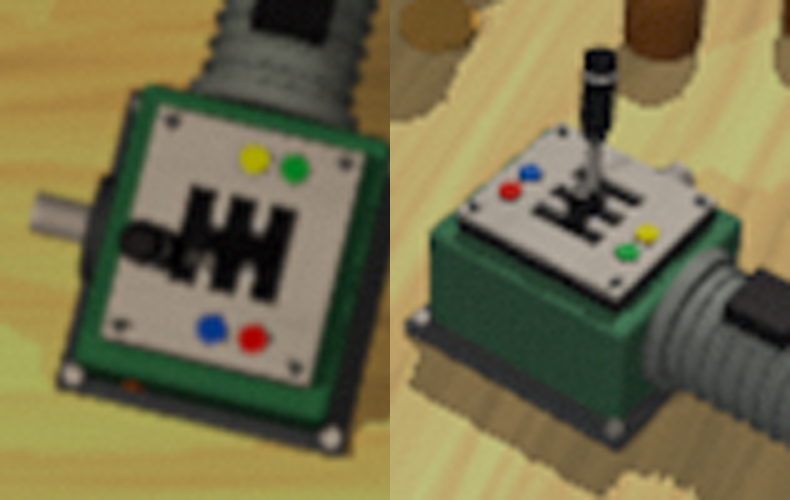

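Both views agree: the green disc marks the +x (motor side) slot of the -y column. From the discs, the gearbox origin is about (0.539, 0.018) with yaw about -14.6°. I'll raise clear of the bucket and move behind the lever on its -x side with the gripper shut.

Request:
{"op": "servo_tool", "data": {
  "commands": [
    [[1,0,0,-50,0,0,0],[1,0,0,-90,0,0,0],[1,33,31,-90,0,0,0],[1,66,62,-90,0,0,0],[1,98,92,-90,0,0,0]]
  ]
}}

```text
time_s: 0.6
tcp_pos: [0.2987, 0.4506, 0.3231]
ee_rot: [[0.921, -0.39, -0.001], [-0.39, -0.921, -0.001], [-0.0, 0.001, -1.0]]
wrist_force: [0.8, -1.0, 0.2]
gripper_width: 0.626
gripper_force: 0.0
```

Request:
{"op": "servo_tool", "data": {
  "commands": [
    [[1,35,33,0,0,0,0],[1,70,66,0,0,0,0],[1,105,98,0,0,0,0],[1,140,131,0,0,0,0],[1,175,164,0,0,0,0]]
  ]
}}

```text
time_s: 1.1
tcp_pos: [0.3956, 0.2308, 0.3234]
ee_rot: [[0.921, -0.391, -0.0], [-0.391, -0.921, -0.0], [-0.0, 0.0, -1.0]]
wrist_force: [0.4, 0.3, 0.7]
gripper_width: 0.17
gripper_force: 0.0
```

Request:
{"op": "servo_tool", "data": {
  "commands": [
    [[1,35,33,0,0,0,0],[1,70,66,0,0,0,0],[1,105,98,0,0,0,0],[1,121,114,0,0,0,-0.147],[1,121,114,0,0,0,-0.147]]
  ]
}}

```text
time_s: 1.6
tcp_pos: [0.4626, 0.0783, 0.323]
ee_rot: [[0.967, -0.255, -0.001], [-0.255, -0.967, -0.001], [-0.001, 0.001, -1.0]]
wrist_force: [-0.8, -0.2, 0.1]
gripper_width: 0.006
gripper_force: 0.0
```

```bash
cat >> h.py <<'E'
O=np.array([.53895,.01815]);a=np.deg2rad(-14.6)
G=np.array([[np.cos(a),-np.sin(a)],[np.sin(a),np.cos(a)]])
def togear(p): return (G.T@(np.array(p)[:2]-O)*1000).round(1)
def st():
    from station import r
    s=r.sense();R=np.array(s["ee_rot"]);p=s["tcp_pos"]
    print("t",s["time_s"],"gear mm",togear(p),"z",round(p[2]*1000,1),"yaw rel",round(np.degrees(np.arctan2(R[1,0],R[0,0])-a),2),"tilt",R[:2,2].round(4),"F gear",(G.T@np.array(s["wrist_force"])[:2]).round(1),np.round(s["wrist_force"],1),"w",s["gripper_width"])
E
python3 - <<'E'
from h import *
st()
d=pickle.load(open("c0.pkl","rb"));P=[d[n]["camera_matrix"]@np.c_[d[n]["R"],d[n]["t"]] for n in("top","side")]
X=cv2.triangulatePoints(P[0],P[1],np.array([426.,210.1]),np.array([281.5,273.1]));X=(X[:3]/X[3]).ravel();print(X,togear(X))
X=cv2.triangulatePoints(P[0],P[1],np.array([320.4,176.3]),np.array([345.8,206.2]));print((X[:3]/X[3]).ravel())
E
```

```text
t 1.6 gear mm [-89.   38.9] z 323.0 yaw rel -0.19 tilt [-0.0012 -0.0006] F gear [-0.7 -0.4] [-0.8 -0.2  0.1] w 0.006333161785934897
[ 0.49259938 -0.30224325  0.06802773] [  35.9 -321.7]
[0.58763086 0.00338697 0.11861158]
```

Request:
{"op": "servo_tool", "data": {
  "commands": [
    [[1,0,0,50,0,0,0],[1,0,0,100,0,0,0],[1,0,0,130,0,0,0],[1,0,0,149,0,0,0],[1,0,0,149,0,0,0]]
  ]
}}

```text
time_s: 2.1
tcp_pos: [0.46, 0.0805, 0.1717]
ee_rot: [[0.967, -0.253, -0.007], [-0.253, -0.967, -0.003], [-0.006, 0.004, -1.0]]
wrist_force: [0.4, -0.4, 1.0]
gripper_width: 0.004
gripper_force: 0.0
```

Request:
{"op": "servo_tool", "data": {
  "commands": [
    [[1,10,0,0,0,0,0],[1,20,0,0,0,0,0],[1,30,0,0,0,0,0],[1,40,0,0,0,0,0],[1,45,0,0,0,0,0]]
  ]
}}

```text
time_s: 2.6
tcp_pos: [0.507, 0.0691, 0.1749]
ee_rot: [[0.967, -0.253, 0.0], [-0.253, -0.967, 0.0], [0.0, -0.001, -1.0]]
wrist_force: [-2.5, 1.6, 1.2]
gripper_width: 0.003
gripper_force: 1.3
```

```bash
python3 - <<'E'
from h import *
from station import r
st()
T=r.capture("top");S=r.capture("side")
a=cv2.resize(T["pixels"][150:230,280:350],None,fx=5,fy=5,interpolation=cv2.INTER_CUBIC)
b=cv2.resize(S["pixels"][150:230,295:375],None,fx=5,fy=5,interpolation=cv2.INTER_CUBIC)
cv2.imwrite("pics/c2.png",np.hstack([a,b])[:,:,::-1])
E
```

```text
t 2.6 gear mm [-43.8  41.2] z 174.9 yaw rel -0.06 tilt [0.0003 0.0005] F gear [-2.8  0.9] [-2.5  1.6  1.2] w 0.0031663370419521253
```

View pics/c2.png

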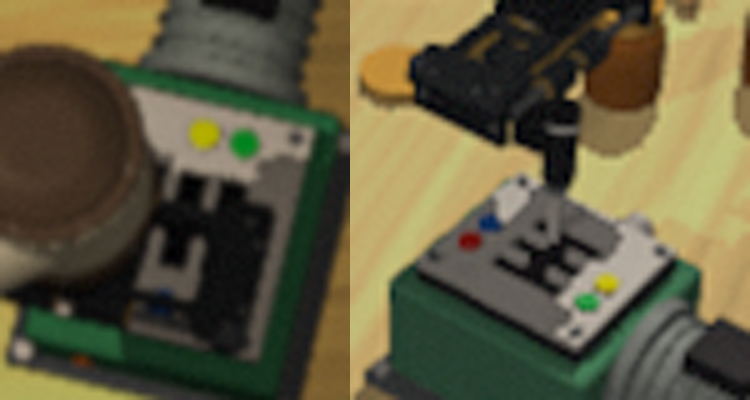

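The gripper is pushing the lever with 2.8 N and the lever is following; the side crop shows it leaning against the fingers at about (560,150). I'll push on to the cross channel, then back off and check.

Request:
{"op": "servo_tool", "data": {
  "commands": [
    [[1,5,0,0,0,0,0],[1,10,0,0,0,0,0],[1,15,0,0,0,0,0],[1,20,0,0,0,0,0],[1,20,0,0,0,0,0]]
  ]
}}

```text
time_s: 3.2
tcp_pos: [0.526, 0.0641, 0.1745]
ee_rot: [[0.968, -0.252, 0.001], [-0.252, -0.968, -0.0], [0.001, -0.0, -1.0]]
wrist_force: [-0.0, 0.1, 0.4]
gripper_width: 0.011
gripper_force: 0.0
```

Request:
{"op": "servo_tool", "data": {
  "commands": [
    [[1,-20,0,0,0,0,0],[1,-40,0,0,0,0,0],[1,-40,0,-50,0,0,0],[1,-40,-20,-80,0,0,0],[1,-40,-60,-80,0,0,0]]
  ]
}}

```text
time_s: 3.7
tcp_pos: [0.5041, 0.1324, 0.2604]
ee_rot: [[0.967, -0.254, 0.011], [-0.254, -0.967, 0.004], [0.01, -0.007, -1.0]]
wrist_force: [0.8, 0.2, 0.3]
gripper_width: 0.004
gripper_force: 0.0
```

```bash
python3 - <<'E'
from h import *
from station import r
st()
T=r.capture("top");S=r.capture("side")
a=cv2.resize(T["pixels"][150:230,280:350],None,fx=5,fy=5,interpolation=cv2.INTER_CUBIC)
b=cv2.resize(S["pixels"][150:230,295:375],None,fx=5,fy=5,interpolation=cv2.INTER_CUBIC)
# predicted pixels (side crop) of lever for knob x = -5,0,5
K,R,t=[S[k] for k in("camera_matrix","R","t")]
b=b.copy()
for gx in(-23,0,23):
  for gy in(23.5,0,-23.5):
    w=np.r_[O+G@np.array([gx,gy])/1000,.114];q=K@(R@w+t);q=q[:2]/q[2];cv2.circle(b,tuple(((q-[295,150]+.5)*5).astype(int)),2,(255,0,255),-1)
print()
for gx in(-10,-5,0,5):
    u=np.array([np.tan(gx/175),np.tan(.233),1]);u/=np.linalg.norm(u);l=.205*u
    w=np.r_[O+G@l[:2],.011+l[2]];q=K@(R@w+t);q=q[:2]/q[2];print(gx,((q-[295,150]+.5)*5).round())
cv2.imwrite("pics/c3.png",np.hstack([a,b])[:,:,::-1])
E
```

```text
t 3.7 gear mm [-62.6 101.8] z 260.4 yaw rel -0.11 tilt [0.0111 0.0042] F gear [0.7 0.4] [0.8 0.2 0.3] w 0.0036247997982165065

-10 [231. 107.]
-5 [238. 109.]
0 [245. 113.]
5 [252. 116.]
```

View pics/c3.png

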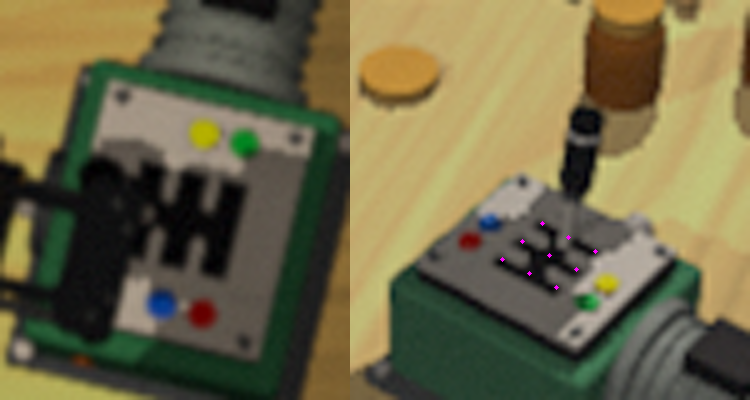

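The knob's top is at side-crop pixel (236,112), against (245,113) predicted for x = 0. That and the contact position both put the knob at x of about -3 mm, so I'll go back and push 3 mm more. Then I'll move round to the +y side.

Request:
{"op": "servo_tool", "data": {
  "commands": [
    [[1,0,45,0,0,0,0],[1,0,60,40,0,0,0],[1,0,60,80,0,0,0],[1,20,60,80,0,0,0],[1,33,60,80,0,0,0]]
  ]
}}

```text
time_s: 4.3
tcp_pos: [0.5187, 0.0651, 0.1733]
ee_rot: [[0.968, -0.252, -0.002], [-0.252, -0.968, -0.002], [-0.001, 0.002, -1.0]]
wrist_force: [1.1, 0.1, 0.4]
gripper_width: 0.009
gripper_force: 0.0
```

Request:
{"op": "servo_tool", "data": {
  "commands": [
    [[1,5,0,0,0,0,0],[1,8,0,0,0,0,0],[1,10,0,0,0,0,0],[1,10,0,0,0,0,0],[1,10,0,0,0,0,0]]
  ]
}}

```text
time_s: 4.8
tcp_pos: [0.5282, 0.0637, 0.175]
ee_rot: [[0.968, -0.252, 0.001], [-0.252, -0.968, 0.0], [0.001, -0.001, -1.0]]
wrist_force: [-0.3, 0.9, 1.2]
gripper_width: 0.007
gripper_force: 0.2
```

Request:
{"op": "servo_tool", "data": {
  "commands": [
    [[1,-20,0,0,0,0,0],[1,-40,0,0,0,0,0],[1,-40,0,-50,0,0,0],[1,-40,-20,-80,0,0,0],[1,-40,-60,-80,0,0,0]]
  ]
}}

```text
time_s: 5.3
tcp_pos: [0.5067, 0.1317, 0.2608]
ee_rot: [[0.967, -0.253, 0.011], [-0.254, -0.967, 0.004], [0.01, -0.007, -1.0]]
wrist_force: [0.8, 0.5, 0.8]
gripper_width: 0.007
gripper_force: 0.0
```

```bash
python3 -c "
from h import *
st()"
```

```text
t 5.3 gear mm [-59.9 101.8] z 260.8 yaw rel -0.09 tilt [0.0114 0.0043] F gear [0.6 0.7] [0.8 0.5 0.8] w 0.007234958390923576
```

Request:
{"op": "servo_tool", "data": {
  "commands": [
    [[1,40,0,0,0,0,0],[1,61,0,0,0,0,0],[1,61,0,40,0,0,0],[1,61,0,80,0,0,0],[1,61,0,80,0,0,0]]
  ]
}}

```text
time_s: 5.8
tcp_pos: [0.5599, 0.1149, 0.1691]
ee_rot: [[0.967, -0.253, -0.012], [-0.253, -0.967, -0.004], [-0.01, 0.007, -1.0]]
wrist_force: [-1.0, -0.7, 0.1]
gripper_width: 0.005
gripper_force: 0.0
```

Request:
{"op": "servo_tool", "data": {
  "commands": [
    [[1,0,12,0,0,0,0],[1,0,24,0,0,0,0],[1,0,33,0,0,0,0],[1,0,41,0,0,0,0],[1,0,48,0,0,0,0]]
  ]
}}

```text
time_s: 6.3
tcp_pos: [0.5527, 0.0697, 0.1767]
ee_rot: [[0.968, -0.252, 0.005], [-0.252, -0.968, 0.002], [0.005, -0.003, -1.0]]
wrist_force: [1.0, 3.0, 2.4]
gripper_width: 0.006
gripper_force: 1.6
```

```bash
python3 -c "
from h import *
st()"
```

```text
t 6.3 gear mm [ 0.4 53.3] z 176.7 yaw rel 0.01 tilt [0.0052 0.0019] F gear [0.2 3.2] [1.  3.  2.4] w 0.006418425005711017
```

Request:
{"op": "servo_tool", "data": {
  "commands": [
    [[1,0,7,0,0,0,0],[1,0,14,0,0,0,0],[1,0,21,0,0,0,0],[1,0,28,0,0,0,0],[1,0,35,0,0,0,0]]
  ]
}}

```text
time_s: 6.8
tcp_pos: [0.5422, 0.0353, 0.1743]
ee_rot: [[0.968, -0.252, -0.001], [-0.252, -0.968, -0.0], [-0.001, 0.001, -1.0]]
wrist_force: [-0.2, 1.1, 2.9]
gripper_width: 0.004
gripper_force: 1.2
```

Request:
{"op": "servo_tool", "data": {
  "commands": [
    [[1,0,7,0,0,0,0],[1,0,14,0,0,0,0],[1,0,20,0,0,0,0],[1,0,24,0,0,0,0],[1,0,24,0,0,0,0]]
  ]
}}

```text
time_s: 7.3
tcp_pos: [0.5359, 0.012, 0.1741]
ee_rot: [[0.968, -0.253, -0.002], [-0.253, -0.968, -0.001], [-0.001, 0.001, -1.0]]
wrist_force: [0.1, 0.2, -0.0]
gripper_width: 0.007
gripper_force: 0.1
```

```bash
python3 -c "
from h import *
st()"
```

```text
t 7.3 gear mm [-1.4 -6.8] z 174.1 yaw rel -0.04 tilt [-0.0017 -0.0006] F gear [0.1 0.2] [ 0.1  0.2 -0. ] w 0.006692733021175966
```

Request:
{"op": "servo_tool", "data": {
  "commands": [
    [[1,0,2,0,0,0,0],[1,0,3,0,0,0,0],[1,0,3,0,0,0,0],[1,0,3,0,0,0,0],[1,0,3,0,0,0,0]]
  ]
}}

```text
time_s: 7.8
tcp_pos: [0.5358, 0.0098, 0.1746]
ee_rot: [[0.968, -0.252, -0.0], [-0.252, -0.968, -0.0], [-0.0, 0.0, -1.0]]
wrist_force: [-0.3, 1.7, -0.5]
gripper_width: 0.001
gripper_force: 0.5
```

Request:
{"op": "servo_tool", "data": {
  "commands": [
    [[1,0,-20,0,0,0,0],[1,-30,-30,0,0,0,0],[1,-70,-30,-30,0,0,0],[1,-95,-30,-80,0,0,0],[1,-95,-30,-80,0,0,0]]
  ]
}}

```text
time_s: 8.3
tcp_pos: [0.4522, 0.0634, 0.2604]
ee_rot: [[0.968, -0.249, 0.01], [-0.249, -0.968, 0.003], [0.009, -0.005, -1.0]]
wrist_force: [-0.4, 0.1, 0.7]
gripper_width: 0.003
gripper_force: 0.0
```

```bash
python3 - <<'E'
from h import *
from station import r
st()
S=r.capture("side")
b=cv2.resize(S["pixels"][150:230,295:375],None,fx=6,fy=6,interpolation=cv2.INTER_CUBIC).copy()
K,R,t=[S[k] for k in("camera_matrix","R","t")]
for gx in(-5,0,5):
  for ty in (-.21,-.233,-.255):
    u=np.array([np.tan(gx/175),np.tan(ty),1]);u/=np.linalg.norm(u);l=.205*u
    w=np.r_[O+G@l[:2],.011+l[2]];q=K@(R@w+t);q=q[:2]/q[2];print(gx,ty,((q-[295,150]+.5)*6).round())
cv2.imwrite("pics/c4.png",b[:,:,::-1])
E
```

```text
t 8.3 gear mm [-95.4  22. ] z 260.4 yaw rel 0.17 tilt [0.0103 0.0027] F gear [-0.4  0. ] [-0.4  0.1  0.7] w 0.0030167393766417716
-5 -0.21 [191. 212.]
-5 -0.233 [186. 218.]
-5 -0.255 [181. 224.]
0 -0.21 [199. 216.]
0 -0.233 [194. 222.]
0 -0.255 [189. 228.]
5 -0.21 [208. 221.]
5 -0.233 [203. 226.]
5 -0.255 [198. 232.]
```

View pics/c4.png

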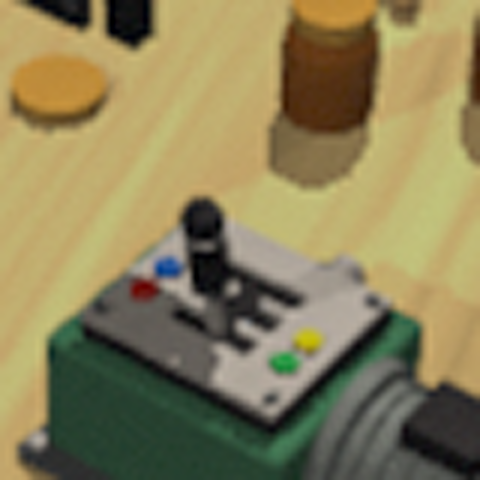

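The knob's top is at crop pixel (204,214), so its x is about +1 mm and its side tilt about -0.2 rad, a few mm short of the -y column. I'll push 5 mm further in -y.

Request:
{"op": "servo_tool", "data": {
  "commands": [
    [[1,45,0,0,0,0,0],[1,95,0,10,0,0,0],[1,95,0,50,0,0,0],[1,95,0,80,0,0,0],[1,95,10,80,0,0,0]]
  ]
}}

```text
time_s: 8.85
tcp_pos: [0.5379, 0.0279, 0.1689]
ee_rot: [[0.967, -0.253, -0.012], [-0.253, -0.968, -0.003], [-0.011, 0.006, -1.0]]
wrist_force: [-0.1, 0.5, -1.0]
gripper_width: 0.004
gripper_force: 0.0
```

Request:
{"op": "servo_tool", "data": {
  "commands": [
    [[1,0,12,0,0,0,0],[1,0,18,0,0,0,0],[1,0,22,0,0,0,0],[1,0,25,0,0,0,0],[1,0,25,0,0,0,0]]
  ]
}}

```text
time_s: 9.35
tcp_pos: [0.5353, 0.0049, 0.1759]
ee_rot: [[0.968, -0.252, 0.003], [-0.252, -0.968, 0.001], [0.003, -0.001, -1.0]]
wrist_force: [1.0, 0.5, 1.4]
gripper_width: 0.006
gripper_force: 0.5
```

```bash
python3 -c "
from h import *
st()"
```

```text
t 9.35 gear mm [ -0.2 -13.7] z 175.9 yaw rel 0.01 tilt [0.0031 0.0006] F gear [0.9 0.7] [1.  0.5 1.4] w 0.005899420985305136
```

Request:
{"op": "servo_tool", "data": {
  "commands": [
    [[1,0,-20,0,0,0,0],[1,-30,-20,0,0,0,0],[1,-55,-15,0,0,0,0],[1,-55,15,0,0,0,0],[1,-55,26,0,0,0,0]]
  ]
}}

```text
time_s: 9.85
tcp_pos: [0.4735, -0.0072, 0.1751]
ee_rot: [[0.968, -0.251, -0.0], [-0.251, -0.968, -0.0], [-0.0, 0.0, -1.0]]
wrist_force: [0.9, -0.0, 0.6]
gripper_width: 0.006
gripper_force: 0.0
```

Request:
{"op": "servo_tool", "data": {
  "commands": [
    [[1,12,0,0,0,0,0],[1,24,0,0,0,0,0],[1,32,0,0,0,0,0],[1,39,0,0,0,0,0],[1,46,0,0,0,0,0]]
  ]
}}

```text
time_s: 10.35
tcp_pos: [0.5196, -0.0178, 0.1741]
ee_rot: [[0.968, -0.252, -0.002], [-0.252, -0.968, -0.0], [-0.002, 0.001, -1.0]]
wrist_force: [-1.6, 1.0, 2.2]
gripper_width: 0.004
gripper_force: 1.4
```

```bash
python3 -c "
from h import *
st()"
```

```text
t 10.35 gear mm [ -9.6 -39.7] z 174.1 yaw rel 0.0 tilt [-0.0019 -0.0001] F gear [-1.8  0.5] [-1.6  1.   2.2] w 0.0042273363632611164
```

Request:
{"op": "servo_tool", "data": {
  "commands": [
    [[1,7,0,0,0,0,0],[1,14,0,0,0,0,0],[1,20,0,0,0,0,0],[1,24,0,0,0,0,0],[1,24,0,0,0,0,0]]
  ]
}}

```text
time_s: 10.85
tcp_pos: [0.5421, -0.0241, 0.1739]
ee_rot: [[0.968, -0.253, -0.002], [-0.253, -0.968, -0.0], [-0.002, 0.001, -1.0]]
wrist_force: [-2.2, 1.5, -1.1]
gripper_width: 0.006
gripper_force: 1.5
```

Request:
{"op": "servo_tool", "data": {
  "commands": [
    [[1,1,0,0,0,0,0],[1,2,0,0,0,0,0],[1,3,0,0,0,0,0],[1,4,0,0,0,0,0],[1,4,0,0,0,0,0]]
  ]
}}

```text
time_s: 11.35
tcp_pos: [0.5432, -0.0246, 0.1736]
ee_rot: [[0.968, -0.252, -0.007], [-0.252, -0.968, 0.001], [-0.007, 0.001, -1.0]]
wrist_force: [-8.9, 4.6, 0.6]
gripper_width: 0.009
gripper_force: 4.9
```

```bash
python3 -c "
from h import *
st()"
```

```text
t 11.35 gear mm [ 14.8 -40.3] z 173.6 yaw rel -0.02 tilt [-0.0073  0.0007] F gear [-9.8  2.2] [-8.9  4.6  0.6] w 0.009054145324947254
```

The force rose to 9.8 N at the nominal slot end, so the lever is home. I'll back off, rise, and check it from above.

Request:
{"op": "servo_tool", "data": {
  "commands": [
    [[1,-20,0,0,0,0,0],[1,-40,0,0,0,0,0],[1,-40,0,-50,0,0,0],[1,-40,0,-100,0,0,0],[1,-40,30,-100,0,0,0]]
  ]
}}

```text
time_s: 11.85
tcp_pos: [0.5062, -0.0429, 0.2836]
ee_rot: [[0.969, -0.247, 0.022], [-0.247, -0.969, 0.0], [0.021, -0.006, -1.0]]
wrist_force: [0.7, 0.9, 0.3]
gripper_width: 0.009
gripper_force: 0.0
```

Request:
{"op": "servo_tool", "data": {
  "commands": [
    [[1,0,48,0,0,0,0],[1,0,96,0,0,0,0],[1,0,144,0,0,0,0],[1,0,192,0,0,0,0],[1,30,230,0,0,0,0]]
  ]
}}

```text
time_s: 12.35
tcp_pos: [0.4697, -0.2766, 0.2771]
ee_rot: [[0.968, -0.253, 0.005], [-0.253, -0.968, -0.003], [0.006, 0.001, -1.0]]
wrist_force: [1.8, 0.9, 0.6]
gripper_width: 0.006
gripper_force: 0.0
```

```bash
python3 - <<'E'
from h import *
from station import r
st()
T=r.capture("top");S=r.capture("side")
a=cv2.resize(T["pixels"][150:230,280:350],None,fx=5,fy=5,interpolation=cv2.INTER_CUBIC).copy()
b=cv2.resize(S["pixels"][150:230,295:375],None,fx=5,fy=5,interpolation=cv2.INTER_CUBIC).copy()
for C,o in((T,[280,150]),(S,[295,150])):
 K,R,t=[C[k] for k in("camera_matrix","R","t")]
 for tx in(.19,.21,.23,.25):
    u=np.array([np.tan(tx),np.tan(-.23),1]);u/=np.linalg.norm(u);l=.205*u
    w=np.r_[O+G@l[:2],.011+l[2]];q=K@(R@w+t);q=q[:2]/q[2];print(tx,((q-o+.5)*5).round())
cv2.imwrite("pics/c5.png",np.hstack([a,b])[:,:,::-1])
E
```

```text
t 12.35 gear mm [   7.3 -302.7] z 277.1 yaw rel -0.04 tilt [ 0.0051 -0.0026] F gear [1.5 1.3] [1.8 0.9 0.6] w 0.005590972761741986
0.19 [279. 146.]
0.21 [280. 139.]
0.23 [281. 133.]
0.25 [282. 126.]
0.19 [210. 211.]
0.21 [215. 215.]
0.23 [221. 218.]
0.25 [226. 221.]
```

View pics/c5.png

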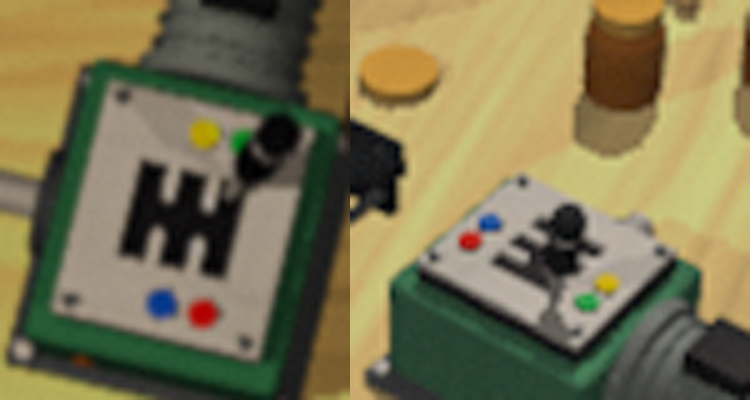

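The lever's top is at (281,131) in the top crop, against (281,133) predicted for a tilt of 0.23 rad, and at (220,217) in the side crop. It is home in the green slot, so I'll go above the start button.

Request:
{"op": "servo_tool", "data": {
  "commands": [
    [[1,27,21,0,0,0,0],[1,27,21,50,0,0,0],[1,27,21,100,0,0,0],[1,27,21,150,0,0,0],[1,27,21,175,0,0,0]]
  ]
}}

```text
time_s: 12.95
tcp_pos: [0.4908, -0.3008, 0.0961]
ee_rot: [[0.968, -0.252, -0.003], [-0.252, -0.968, 0.001], [-0.003, 0.0, -1.0]]
wrist_force: [-0.0, 0.4, 0.2]
gripper_width: 0.004
gripper_force: 0.0
```

Request:
{"op": "servo_tool", "data": {
  "commands": [
    [[1,0,0,3,0,0,0],[1,0,0,3,0,0,0],[1,0,0,3,0,0,0],[1,0,0,3,0,0,0],[1,0,0,3,0,0,0]]
  ]
}}

```text
time_s: 13.45
tcp_pos: [0.493, -0.3015, 0.0983]
ee_rot: [[0.968, -0.252, 0.003], [-0.252, -0.968, -0.001], [0.004, 0.0, -1.0]]
wrist_force: [-0.2, 0.0, -0.1]
gripper_width: 0.008
gripper_force: 0.0
```

```bash
python3 - <<'E'
from h import *
from station import r
st()
S=r.capture("side");T=r.capture("top")
b=cv2.resize(S["pixels"][230:310,250:330],None,fx=5,fy=5,interpolation=cv2.INTER_CUBIC)
a=cv2.resize(T["pixels"][170:250,390:460],None,fx=5,fy=5,interpolation=cv2.INTER_CUBIC)
cv2.imwrite("pics/c6.png",np.hstack([a,b])[:,:,::-1])
E
```

```text
t 13.45 gear mm [  36.1 -320.9] z 98.3 yaw rel 0.01 tilt [ 0.0034 -0.0011] F gear [-0.2 -0. ] [-0.2  0.  -0.1] w 0.007520097899921124
```

View pics/c6.png

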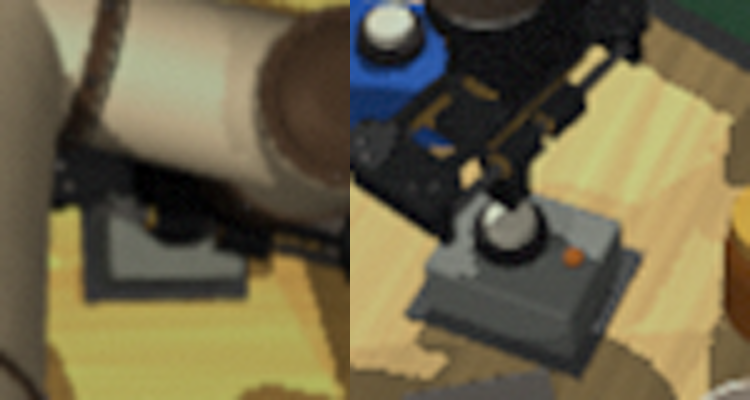

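The fingertips are at side-crop (515,205), right above the white button of the grey station at (512,225). I'll descend and watch the force.

Request:
{"op": "servo_tool", "data": {
  "commands": [
    [[1,0,0,5,0,0,0],[1,0,0,9,0,0,0],[1,0,0,13,0,0,0],[1,0,0,16,0,0,0],[1,0,0,18,0,0,0]]
  ]
}}

```text
time_s: 14.05
tcp_pos: [0.4917, -0.3012, 0.078]
ee_rot: [[0.968, -0.252, -0.001], [-0.252, -0.968, 0.0], [-0.001, 0.0, -1.0]]
wrist_force: [-0.9, 1.0, 1.5]
gripper_width: 0.007
gripper_force: 0.8
```

Request:
{"op": "servo_tool", "data": {
  "commands": [
    [[1,0,0,2,0,0,0],[1,0,0,3,0,0,0],[1,0,0,4,0,0,0],[1,0,0,5,0,0,0],[1,0,0,5,0,0,0]]
  ]
}}

```text
time_s: 14.55
tcp_pos: [0.4918, -0.3012, 0.0737]
ee_rot: [[0.968, -0.252, -0.0], [-0.252, -0.968, 0.0], [-0.0, 0.0, -1.0]]
wrist_force: [-1.4, 1.1, 3.8]
gripper_width: 0.005
gripper_force: 2.0
```

Contact with the button is rising smoothly; I'll press on until it bottoms out.

Request:
{"op": "servo_tool", "data": {
  "commands": [
    [[1,0,0,1,0,0,0],[1,0,0,2,0,0,0],[1,0,0,3,0,0,0],[1,0,0,3,0,0,0],[1,0,0,3,0,0,0]]
  ]
}}

```text
time_s: 15.05
tcp_pos: [0.4919, -0.3012, 0.0723]
ee_rot: [[0.968, -0.251, -0.0], [-0.251, -0.968, -0.0], [-0.0, 0.0, -1.0]]
wrist_force: [-5.4, 3.5, 13.1]
gripper_width: 0.002
gripper_force: 6.6
```

It bottomed out at 13 N. Now I'll release straight up.

Request:
{"op": "servo_tool", "data": {
  "commands": [
    [[1,0,0,-10,0,0,0],[1,0,0,-40,0,0,0],[1,0,0,-80,0,0,0],[1,0,0,-130,0,0,0],[1,0,0,-180,0,0,0]]
  ]
}}

```text
time_s: 15.55
tcp_pos: [0.4923, -0.3013, 0.2519]
ee_rot: [[0.968, -0.252, 0.001], [-0.252, -0.968, -0.0], [0.001, -0.0, -1.0]]
wrist_force: [1.0, -0.6, -0.1]
gripper_width: 0.007
gripper_force: 0.0
```

Request:
{"op": "servo_tool", "data": {
  "commands": [
    [[1,0,0,0,0,0,0],[1,0,0,0,0,0,0],[1,0,0,0,0,0,0],[1,0,0,0,0,0,0],[1,0,0,0,0,0,0]]
  ]
}}

```text
time_s: 16.05
tcp_pos: [0.4917, -0.3011, 0.249]
ee_rot: [[0.968, -0.252, -0.003], [-0.252, -0.968, 0.001], [-0.003, -0.0, -1.0]]
wrist_force: [0.1, -0.2, -0.6]
gripper_width: 0.006
gripper_force: 0.0
```

```bash
python3 - <<'E'
from h import *
from station import r
st()
S=r.capture("side")
cv2.imwrite("pics/c7.png",cv2.resize(S["pixels"][150:350,230:400],None,fx=3,fy=3,interpolation=cv2.INTER_CUBIC)[:,:,::-1])
E
```

```text
t 16.05 gear mm [  34.7 -320.8] z 249.0 yaw rel 0.0 tilt [-0.0026  0.0008] F gear [ 0.2 -0.1] [ 0.1 -0.2 -0.6] w 0.005502216925894144
```

View pics/c7.png

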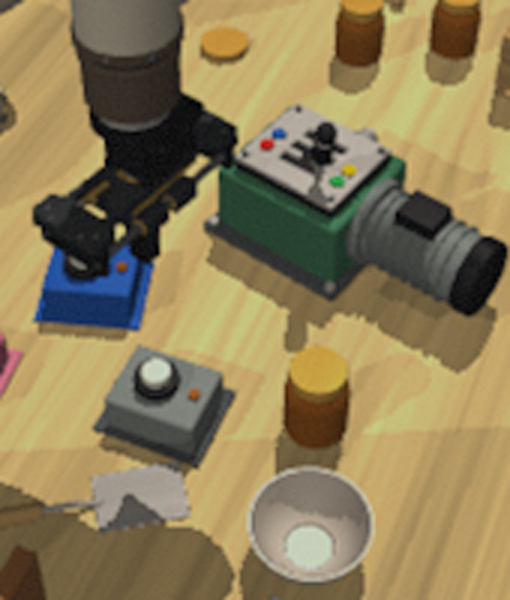

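The lever is still in the green slot (knob at (322,140)), the button at (157,372) is released, and the gripper is well clear.

```bash
python3 -c "
from station import r
print(r.finish_job())"
```

```text
the job is handed in; nothing more can be done
None
```

The lever is home in the green slot, the start button was then pressed all the way down and let go, the arm finished clear, and the job is handed in; it returned no verdict.

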